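# Unpack the tile chest onto the display racks

## Task

Pry the tile chest's lid up by slipping the palette knife's blade into the notch under its edge (do not start the lid with the fingers) and swing the lid fully open. Then lay every tile from the chest, lengthwise, on the inclined rack of its own colour (blue or terracotta), one stacked squarely on another if there are two, each flat with its lower end right up against the stop; once all are out, close the lid fully, with the knife lying along the middle of the green mat, and leave the other pottery alone.

Things in the scene. Friction and masses are not known exactly. Their poses are not given: they have to be found in the camera images.
- chest: wooden tile chest, fixed, 212 x 212 mm outside, walls 6 mm thick and 58 mm high, lid on top. Origin: centre of its underside, on the table; inner floor 6 mm above it. The lid's hinge runs along x on the +y side; the notch is in the -y wall.
- notch (a point): centre of the pry notch's mouth, in the outer face of the chest's -y wall: an opening 70 mm wide (along x) and 14 mm high straight through the 6 mm wall, its roof being the closed lid's underside, 7 mm above this point. The blade goes in along the chest's +y.
- lid_hinge (a point): middle of the lid's hinge line, at the height of the lid's underside (58 mm above the table), on the chest's +y side; the axis is the chest's x.
- lid_edge (a point): middle of the lid's free edge, on its underside, 212 mm from the hinge line; the lid is a flat 212 x 212 x 8 mm plate, flush with the chest's walls, without a handle.
- lid (a joint): lid angle in rad, 0 = closed, 2.3 = fully open, leaning back against its limit. 0.3 kg, stiff hinge (0.45 N m of friction): it stays where it is left. Raising the free edge takes about 4 N.
- knife: palette knife, 190 mm long, 0.11 kg, lying on the table at the start. Origin: mid-length and mid-width, on the underside; x points to the blade's tip. Dark wooden handle, 20 mm wide and 18 mm high, from x = -95 to 10 mm; steel blade 28 mm wide and 3 mm thick, its mid-plane 9 mm above the underside, from x = 10 to 95 mm (tip).
- mat: green rubber mat, fixed, 80 (x) x 220 (y) x 3 mm, origin in the centre of its underside: the knife's place, along y, blade either way.
- bed_blue: blue rack bed, fixed, 78 mm wide, sloping 0.35 rad. Origin: on its surface, mid-width, at the foot of the stop's inner face, 34 mm above the table; x up the slope (away from the robot) to 114 mm, z out of the surface. The blue stop, 6 mm thick, crosses the low end nearest the robot, 40 mm high. A tile end against the stop has its centre at x = 40 mm; a second lies on top of it.
- bed_red: terracotta rack bed, fixed, 78 mm wide, sloping 0.35 rad. Origin: on its surface, mid-width, at the foot of the stop's inner face, 34 mm above the table; x up the slope (away from the robot) to 114 mm, z out of the surface. The terracotta stop, 6 mm thick, crosses the low end nearest the robot, 40 mm high. A tile end against the stop has its centre at x = 40 mm; a second lies on top of it.
- tile_blue1: glazed tile, 80 x 50 x 14 mm, 0.10-0.17 kg, blue; origin: centre of its plain underside, x along its 80 mm length, y across, z out of its decorated face. It starts lying face up on the chest's floor, its length roughly along the chest's y axis, at least 25 mm from walls and other tiles on its long sides. May be absent (then None).
- tile_blue2: glazed tile, 80 x 50 x 14 mm, 0.10-0.17 kg, blue; origin: centre of its plain underside, x along its 80 mm length, y across, z out of its decorated face. It starts lying face up on the chest's floor, its length roughly along the chest's y axis, at least 25 mm from walls and other tiles on its long sides. May be absent (then None).
- tile_red1: glazed tile, 80 x 50 x 14 mm, 0.10-0.17 kg, terracotta-red; origin: centre of its plain underside, x along its 80 mm length, y across, z out of its decorated face. It starts lying face up on the chest's floor, its length roughly along the chest's y axis, at least 25 mm from walls and other tiles on its long sides. May be absent (then None).
- tile_red2: glazed tile, 80 x 50 x 14 mm, 0.10-0.17 kg, terracotta-red; origin: centre of its plain underside, x along its 80 mm length, y across, z out of its decorated face. It starts lying face up on the chest's floor, its length roughly along the chest's y axis, at least 25 mm from walls and other tiles on its long sides. May be absent (then None).
- mug_white: white mug, 80 mm wide, 90 mm high; bystander, do not disturb. Origin: centre of its underside.
- mug_yellow: yellow mug, 80 mm wide, 90 mm high; bystander, do not disturb. Origin: centre of its underside.
- cup_clay: clay cup, 70 mm wide, 80 mm high; bystander, do not disturb. Origin: centre of its underside.
- cup_clay2: clay cup, 70 mm wide, 80 mm high; bystander, do not disturb. Origin: centre of its underside.
- bowl_blue: blue bowl, 120 mm wide, 50 mm high; bystander, do not disturb. Origin: centre of its underside.
- jar_red: red jar, 80 mm wide, 120 mm high; bystander, do not disturb. Origin: centre of its underside.
- cup_blue: blue cup, 70 mm wide, 70 mm high; bystander, do not disturb. Origin: centre of its underside.

How it is judged:
By the outcome, as a careful person would: the job done as asked, in the order asked, and still so for the second after the job is handed in, with the robot touching nothing.
Of tile_blue1, tile_blue2, tile_red1, tile_red2 only 2 to 4 are there at a start; the rules pass over those that are not, and their reading is None.
At some moment in a run one of knife may be knocked a few centimetres aside while the robot is not near it.
Once in a run the grip may slacken for a moment while it holds something.
It also fails if it takes over 210 s, if anything falls off the work surface, if the arm or the gripper's body presses on something with over 40 N, if the wrist force passes 120 N, or if a joint passes its speed limit or range.

## Robot

A 7-joint arm with a two-finger parallel gripper is mounted at the origin on the work surface. World frame = base frame: x ahead of the robot, y to its left, z up, the work surface at z = 0. Lengths are in m, angles in rad, forces in N, time in s.
With the tool pointing down it reaches from about 0.4 to 0.85 m from the base axis. Payload 4.4 kg.
Tool frame: the origin (TCP) lies midway between the tips of the shut fingers; the grasp point (between the pads) lies 19 mm behind it (env.grip_point_offset is the distance from the TCP to the grasp point, in m); z points along the fingers, y is the line along which they close (so a half turn about z gives the same grasp; the last joint's range is limited). The gripper opens to 94 mm and grips with 3 to 60 N. Pads are 16 mm wide; open, the fingers measure 119 mm over their backs; the gripper's body (75 mm by 177 mm) begins 78 mm behind the grasp point.
Start: joints at [1.123, 0.628, 0.038, 1.517, -0.027, 0.996, -0.02], TCP at [0.242, -0.603, 0.205] pointing down, gripper open.
Joint ranges: [-3.06, 3.06], [-0.37, 2.12], [-1.25, 1.32], [0.18, 2.47], [-1.1, 4.24], [0.23, 1.98], [-2.94, 2.94]. Speed limits (rad/s): [2.57, 2.57, 3.14, 3.14, 3.14, 3.14, 3.14].

## Interface

Orientations are given as a 3x3 rotation matrix whose columns are the frame's x, y, z axes.
In Python, from cell import sensors, cams, workorder, env gives the robot as it stands. The module is installed in compiled form; this text tells all that it offers.
- The arm moves only by the tool move_arm, never from a script. Its argument "motion" is a list of rows, each a list of 4 numbers: the shift along the tool's x, y, z in cm, then the turn about the tool's z in rad. A call has 1 to 20 rows; each row is the pose to reach, as a shift and turn from the pose commanded when the call began, along the tool's axes at that moment; what a row does not reach only later rows make up. A row lasts 1/10 s, in which the tool goes at most 50 mm and 8.59 degrees, less where a joint would pass 70% of its speed; a pose out of reach is approached as far as the arm can. A call with a gripper value outside its range is refused whole. "claw" is the closure, from -1 (fully open) to 1 (shut), set as the call begins (left out, the last holds). The fingers move at their own pace and stop on an object; "squeeze" is the grip in N (left out, the last holds). Time passes only in rows, so rows that repeat a pose let the fingers close. It gives the time, the measured TCP pose, the force, the opening and the grip force at its end, in the units of the state.
- sensors.state(): the state, without advancing time (a new reading comes with each control period).
- cams.capture(name): name is "scene" or "top" or "wrist"; returns a dict with "color" (420x560x3 uint8, red, green, blue), "K" (3x3 intrinsics, pixels), "dist" ([k1, k2, p1, p2, k3] as OpenCV has them; the pictures are not rectified), "world_from_camera" (4x4, takes a point from camera to world coordinates). Camera axes: x right, y down, z forward; pixel columns grow to the right and rows downward; lengths in m; the calibration is good to about 2 mm. A picture is of the moment at which its call begins. There is no depth.
- workorder.finish_job(): hands the job in; it is judged then, once.
The state is a dict: "clock": time; "qpos": joint angles; "qvel": joint speeds; "joint_efforts": joint torques, N m; "position": TCP position; "eef_rot": TCP orientation; "contact_force": force on the tool from outside, world axes, zero at the start; "ft_torque": the same for the moment, N m; "finger_gap": finger opening in m; "grasp_force": force on a finger pad.
Only numpy, scipy, OpenCV 4.12 (cv2) and the standard library are available. Lean on these libraries where they do the work, as an engineer would, in place of code of your own. Each camera call takes 0.05 s, during which the arm holds its last target. There are 200 camera calls.

## Working session

There is one attempt and no reset: what is moved stays moved. The work goes in short steps, Python scripts to look and compute and a tool call to move; the robot and the scene stay as the last step left them, time stands still between calls to the robot, and variables do not carry over. Pictures are saved under pics/ and viewed, at most 14 in all, crops included, and the job is handed in when it is done.

Besides the shell and the picture viewer there is one more tool, called after "Call:" as a command line: name --pt "numbers of a row" for each row, then --argument value for the rest. move_arm: Moves the arm, as the interface text tells. Its arguments: {"type":"object","properties":{"motion":{"type":"array"},"claw":{"type":"number"},"squeeze":{"type":"number"}},"required":["motion"]}

```bash
ls; mkdir -p pics
cat > h.py <<'E'
import numpy as np, cv2
from cell import sensors, cams, workorder, env
def snap(n,f):
    c=cams.capture(n); cv2.imwrite(f'pics/{f}.png',c['color'][:,:,::-1])
    import pickle; pickle.dump(c,open(f'pics/{f}.pkl','wb')); return c
def load(f):
    import pickle; return pickle.load(open(f'pics/{f}.pkl','rb'))
def ray(c,uv):
    p=cv2.undistortPoints(np.array([[uv]],float),c['K'],np.array(c['dist'],float))[0,0]
    T=c['world_from_camera']; return T[:3,3],T[:3,:3]@np.array([p[0],p[1],1.])
def at(c,uv,z):
    o,d=ray(c,uv); return (o+d*(z-o[2])/d[2]).round(4)
def proj(c,P):
    T=np.linalg.inv(c['world_from_camera']); P=np.atleast_2d(P).astype(float)
    return cv2.projectPoints(P,cv2.Rodrigues(T[:3,:3])[0],T[:3,3],c['K'],np.array(c['dist'],float))[0][:,0]
E
python3 - <<'E'
from h import *
for n in('scene','top'):
    c=snap(n,n+'0'); print(n,c['K'].round(1).tolist(),c['world_from_camera'].round(3).tolist())
s=sensors.state(); print({k:np.round(v,3).tolist() for k,v in s.items()},env.grip_point_offset)
a=cv2.imread('pics/top0.png'); cv2.imwrite('pics/top0b.png',cv2.resize(a,(800,600),interpolation=cv2.INTER_CUBIC))
E
```

```text
pics
scene [[420.0, 0.0, 284.7], [0.0, 420.0, 212.9], [0.0, 0.0, 1.0]] [[-0.38, 0.746, -0.547, 1.074], [0.925, 0.303, -0.23, 0.126], [-0.006, -0.594, -0.805, 0.806], [0.0, 0.0, 0.0, 1.0]]
top [[381.6, 0.0, 283.5], [0.0, 381.6, 210.6], [0.0, 0.0, 1.0]] [[-0.007, -0.996, 0.094, 0.467], [-1.0, 0.005, -0.018, -0.056], [0.018, -0.094, -0.995, 0.96], [0.0, 0.0, 0.0, 1.0]]
{'clock': 0.1, 'qpos': [1.123, 0.629, 0.038, 1.518, -0.027, 0.996, -0.02], 'qvel': [0.002, -0.001, -0.001, -0.001, -0.0, -0.003, 0.001], 'joint_efforts': [0.004, -55.078, 1.147, -18.711, -0.052, 0.019, 0.0], 'position': [0.242, -0.603, 0.205], 'eef_rot': [[0.928, 0.373, -0.001], [0.373, -0.928, 0.002], [0.0, -0.002, -1.0]], 'contact_force': [1.145, 0.301, 0.192], 'ft_torque': [0.045, 0.038, 0.061], 'grasp_force': 0.0, 'finger_gap': 0.094} 0.0188
```

View pics/top0b.png

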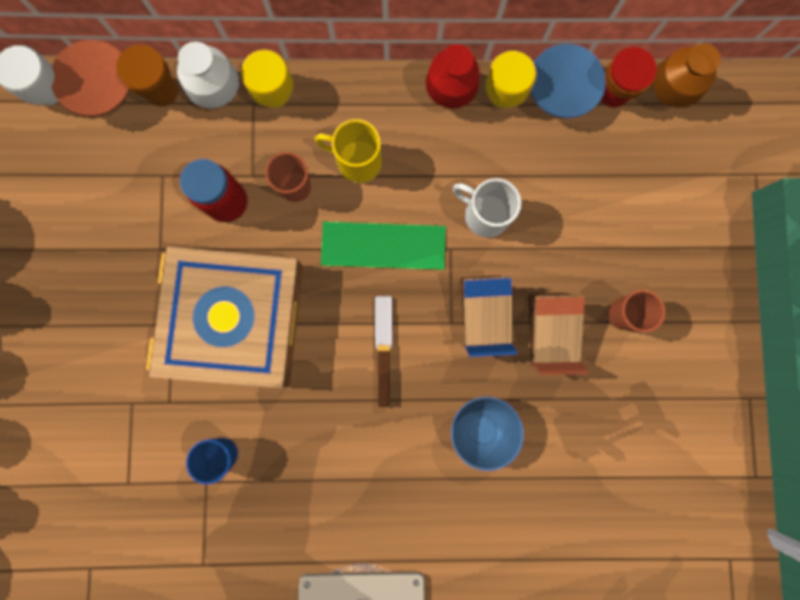

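View pics/scene0.png

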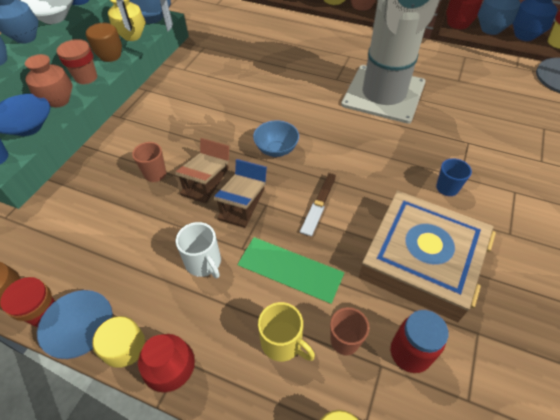

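The top view shows the chest at left with its notch side facing the knife (knife 384,296→385,405). The mat is at 320–446 × 222–269, the blue bed near (489,318), and the terracotta bed near (558,332), with stops at the bottom.

Run:
```python
from h import *
c=load('top0'); s=1/1.42857
f=lambda L,z:[at(c,(u*s,v*s),z)[:2].tolist() for u,v in L]
print('lid',f([(166,247),(298,258),(284,387),(148,377)],.066))
print('knife tip,end',f([(384,296)],.01),f([(385,405)],.014))
print('mat',f([(322,222),(446,226),(445,269),(320,267)],.003))
def up(f,o,crop,k):
    a=cv2.imread(f'pics/{f}.png'); x,y,w,h=crop; cv2.imwrite(f'pics/{o}.png',cv2.resize(a[y:y+h,x:x+w],None,fx=k,fy=k,interpolation=cv2.INTER_CUBIC))
up('top0','beds',(260,180,160,110),5)
```

```text
lid [[0.6422, 0.3184], [0.6235, 0.1034], [0.413, 0.1233], [0.4312, 0.3394]]
knife tip,end [[0.5656, -0.0371]] [[0.378, -0.0383]]
mat [[0.6993, 0.0729], [0.6915, -0.1481], [0.614, -0.1453], [0.6184, 0.0759]]
```

View pics/beds.png

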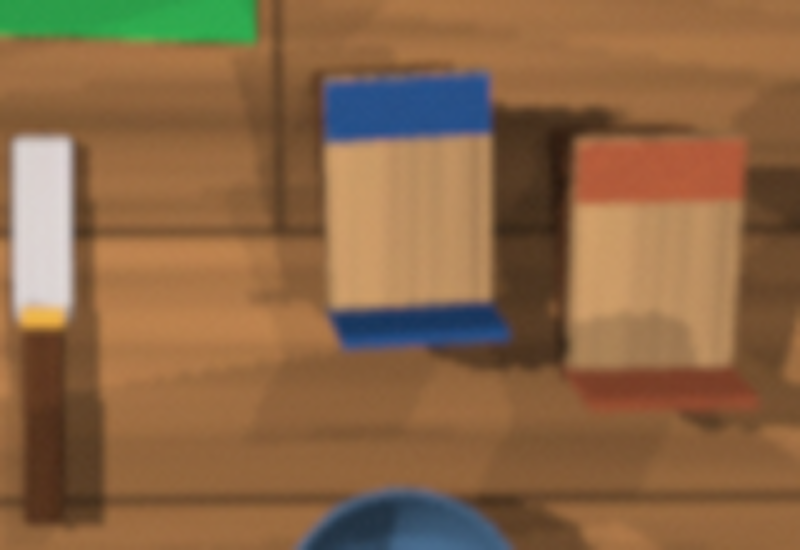

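```bash
cat >> h.py <<'E'
def go(x,y,z,ang=None,deg=True):
    """shift (cm) and turn for a move to world TCP x,y,z with tool x at heading ang (deg)"""
    s=sensors.state(); R=s['eef_rot']; d=R.T@(np.array([x,y,z])-s['position'])*100
    h=np.degrees(np.arctan2(R[1,0],R[0,0])); t=0 if ang is None else -np.radians((ang-h+180)%360-180)
    print('shift',d.round(2),'turn',round(float(t),3),'| now',s['position'].round(4),'head',h.round(2),'F',s['contact_force'].round(1),'gap',round(s['finger_gap'],4),'t',round(s['clock'],1))
E
python3 - <<'E'
from h import *
c=load('top0')
q=lambda u,v,z:at(c,(260+(u+.5)/5-.5,180+(v+.5)/5-.5),z)
for n,L in dict(blue=[(330,310),(493,303),(490,72),(324,80)],red=[(568,371),(734,368),(746,138),(572,140)]).items():
    P=[q(*L[0],.034),q(*L[1],.034),q(*L[2],.0731),q(*L[3],.0731)]
    print(n,[p[:2].tolist() for p in P],'w',np.linalg.norm(P[0]-P[1]),'len',np.linalg.norm(P[0]-P[3]))
go(.467,-.038,.16,0)
E
```

```text
blue [[0.4787, -0.1748], [0.4816, -0.2539], [0.5892, -0.2469], [0.5858, -0.1688]] w 0.07915314270450668 len 0.11417188795846372
red [[0.4487, -0.2894], [0.4497, -0.3697], [0.5574, -0.3661], [0.5569, -0.2846]] w 0.08030622640866646 len 0.115148121999449
shift [ 41.92 -44.01   4.54] turn 0.382 | now [ 0.242  -0.6026  0.2046] head 21.87 F [1.1 0.3 0.2] gap 0.0938 t 0.1
```

Call:
move_arm --pt "5 -5 0 0" --pt "15 -15 1 0.1" --pt "30 -30 2 0.2" --pt "41.9 -44 4.5 0.38" --pt "41.9 -44 4.5 0.38" --pt "41.9 -44 4.5 0.38" --pt "41.9 -44 4.5 0.38" --pt "41.9 -44 4.5 0.38" --pt "41.9 -44 4.5 0.38" --pt "41.9 -44 4.5 0.38" --pt "41.9 -44 4.5 0.38" --pt "41.9 -44 4.5 0.38" --pt "41.9 -44 4.5 0.38" --pt "41.9 -44 4.5 0.38" --pt "41.9 -44 4.5 0.38" --pt "41.9 -44 4.5 0.38" --pt "41.9 -44 4.5 0.38" --claw -1 --squeeze 60

```text
clock: 1.8
position: [0.4667, -0.0407, 0.1607]
eef_rot: [[1.0, -0.002, -0.0], [-0.002, -1.0, -0.001], [-0.0, 0.001, -1.0]]
contact_force: [-0.4, 0.4, 0.6]
finger_gap: 0.0941
grasp_force: 0.0
```

Run:
```python
from h import *
go(.467,-.038,.16,0); c=snap('wrist','w1'); print(c['world_from_camera'].round(3).tolist(),c['K'][0,0])
```

```text
shift [ 0.03 -0.27  0.07] turn -0.002 | now [ 0.4667 -0.0407  0.1607] head -0.09 F [-0.4  0.4  0.6] gap 0.0941 t 1.8
[[-0.001, -0.963, -0.269, 0.545], [-1.0, 0.001, 0.001, -0.041], [-0.0, 0.269, -0.963, 0.34], [0.0, 0.0, 0.0, 1.0]] 319.8497586810164
```

View pics/w1.png

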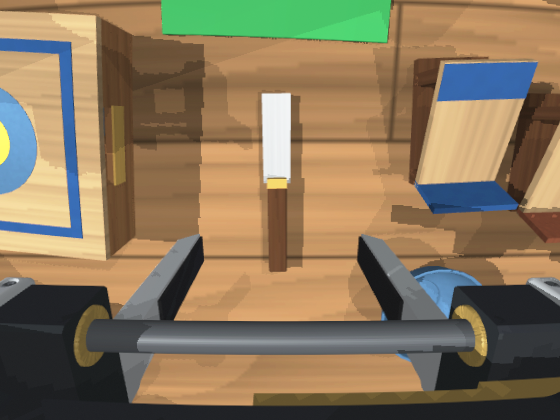

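Wrist view: knife tip at (276,93) and handle end at (278,271). The notch strip is on the chest wall around (112–124,106–185), with the lid edge running from (97,14) to (107,260).

Run:
```python
from h import *
c=load('w1')
for n,uv,z in [('tip',(276,93),.0105),('ferr',(277,188),.018),('end',(278,271),.018),('lidA',(97,14),.066),('lidB',(108,260),.066),('n1',(111,106),.058),('n2',(112,185),.058),('n3',(124,106),.044),('n4',(125,184),.044)]: print(n,at(c,uv,z)[:2])
go(.467,-.038,.003,0)
```

```text
tip [ 0.5656 -0.037 ]
ferr [ 0.4719 -0.0377]
end [ 0.3774 -0.0384]
lidA [0.6242 0.1036]
lidB [0.413  0.1232]
n1 [0.5536 0.1044]
n2 [0.4842 0.1128]
n3 [0.5538 0.0995]
n4 [0.4821 0.1075]
shift [ 0.02 -0.24 15.77] turn -0.001 | now [ 0.4668 -0.0403  0.1607] head -0.06 F [-0.4 -0.5 -0.2] gap 0.094 t 1.9
```

Call:
move_arm --pt "0 -0.25 5 0" --pt "0 -0.25 10 0" --pt "0 -0.25 14 0" --pt "0 -0.25 15.6 0" --pt "0 -0.25 15.6 0" --pt "0 -0.25 15.6 0"

```text
clock: 2.45
position: [0.4671, -0.037, 0.0046]
eef_rot: [[1.0, 0.001, -0.0], [0.001, -1.0, -0.0], [-0.0, 0.0, -1.0]]
contact_force: [0.0, -0.6, 0.2]
finger_gap: 0.0938
grasp_force: 0.0
```

Call:
move_arm --pt "0 0 0 0" --pt "0 0 0 0" --pt "0 0 0 0" --pt "0 0 0 0" --pt "0 0 0 0" --pt "0 0 0 0" --pt "0 0 0 0" --pt "0 0 0 0" --claw 1 --squeeze 60

```text
clock: 3.25
position: [0.4671, -0.0363, 0.0045]
eef_rot: [[1.0, 0.002, -0.0], [0.002, -1.0, 0.0], [-0.0, -0.0, -1.0]]
contact_force: [-1.3, 0.4, -0.5]
finger_gap: 0.0337
grasp_force: 0.0
```

Call:
move_arm --pt "0 0 0 0" --pt "0 0 0 0" --pt "0 0 0 0" --pt "0 0 0 0" --pt "0 0 0 0" --pt "0 0 -1 0" --pt "0 0 -3 0" --pt "0 0 -4.2 0" --pt "0 0 -4.2 0"

```text
clock: 4.15
position: [0.4685, -0.0363, 0.0483]
eef_rot: [[1.0, 0.002, 0.004], [0.002, -1.0, -0.0], [0.004, 0.0, -1.0]]
contact_force: [0.2, -0.2, -0.5]
finger_gap: 0.0194
grasp_force: 60.8
```

Run:
```python
from h import *
go(.5075,-.006,.0465,84.7); print(sensors.state()['grasp_force'])
```

```text
shift [ 3.9  -3.03  0.19] turn -1.477 | now [ 0.4685 -0.0363  0.0483] head 0.1 F [ 0.2 -0.2 -0.5] gap 0.0194 t 4.2
60.75075102970004
```

Call:
move_arm --pt "0.4 -0.3 0.1 -0.14" --pt "0.8 -0.6 0.1 -0.28" --pt "1.2 -0.9 0.1 -0.42" --pt "1.6 -1.2 0.1 -0.56" --pt "2 -1.5 0.1 -0.7" --pt "2.4 -1.9 0.1 -0.84" --pt "2.8 -2.2 0.1 -0.98" --pt "3.2 -2.5 0.1 -1.12" --pt "3.6 -2.8 0.1 -1.26" --pt "3.9 -3 0.1 -1.4" --pt "3.9 -3 0.1 -1.477" --pt "3.9 -3 0.1 -1.477" --pt "3.9 -3 0.1 -1.477" --pt "3.9 -3 0.1 -1.477"

```text
clock: 5.55
position: [0.5058, -0.0063, 0.0453]
eef_rot: [[0.093, 0.996, -0.0], [0.996, -0.093, -0.0], [-0.0, -0.0, -1.0]]
contact_force: [-0.7, 0.2, -0.8]
finger_gap: 0.0195
grasp_force: 60.8
```

Run:
```python
from h import *
go(.5135,.0587,.0465,84.7); c=snap('scene','s1'); t=snap('top','t1'); w=snap('wrist','w2')
a=lambda c,x,y,w,h,k:cv2.resize(c['color'][y:y+h,x:x+w,::-1],(int(w*k),int(h*k)),interpolation=cv2.INTER_CUBIC)
A=a(c,270,120,200,150,2); B=a(w,100,0,400,300,1)
cv2.imwrite('pics/m1.png',np.hstack([A,B]))
```

```text
shift [ 6.54  0.16 -0.12] turn -0.001 | now [ 0.5058 -0.0063  0.0453] head 84.64 F [-0.7  0.2 -0.8] gap 0.0195 t 5.5
```

View pics/m1.png

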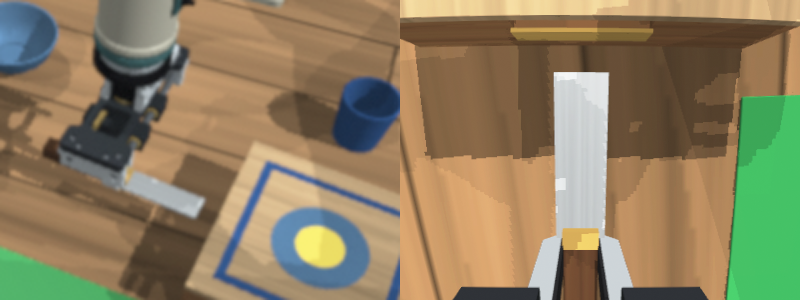

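Run:
```python
from h import *
w=load('w2'); s=sensors.state(); y=np.array([.0924,.9957])
z=.0453+.0065-.002
g=s['position'][:2]
for l in (.0995,.0145):
  for dz in(-.004,0,.004):
    P=[[*(g+l*y+e*np.array([.9957,-.0924])),z-.0095+.0095+dz] for e in(-.014,.014)]
    print(l,dz,proj(w,P).round(1).tolist())
```

```text
0.0995 -0.004 [[253.3, 72.7], [306.7, 72.7]]
0.0995 0 [[252.7, 71.8], [307.3, 71.8]]
0.0995 0.004 [[252.0, 70.7], [307.9, 70.7]]
0.0145 -0.004 [[256.3, 225.9], [303.7, 225.9]]
0.0145 0 [[255.8, 228.2], [304.2, 228.2]]
0.0145 0.004 [[255.3, 230.6], [304.7, 230.6]]
```

Call:
move_arm --pt "1 0.05 -0.1 0" --pt "2 0.1 -0.1 0" --pt "3 0.15 -0.1 0" --pt "4 0.15 -0.1 0" --pt "5 0.15 -0.1 0" --pt "6 0.15 -0.1 0" --pt "6.5 0.15 -0.1 0" --pt "6.5 0.15 -0.1 0" --pt "6.5 0.15 -0.1 0"

```text
clock: 6.6
position: [0.5134, 0.058, 0.0465]
eef_rot: [[0.092, 0.996, -0.0], [0.996, -0.092, -0.001], [-0.001, -0.0, -1.0]]
contact_force: [0.9, 0.0, -0.2]
finger_gap: 0.0196
grasp_force: 60.8
```

Call:
move_arm --pt "0 0 -0.5 0" --pt "0 0 -1 0" --pt "0 0 -1.5 0" --pt "0 0 -2 0" --pt "0 0 -2.5 0" --pt "0 0 -3 0" --pt "0 0 -3.5 0" --pt "0 0 -4 0" --pt "0 0 -4 0"

```text
clock: 7.5
position: [0.5138, 0.0584, 0.0872]
eef_rot: [[0.092, 0.996, 0.001], [0.996, -0.092, -0.0], [0.0, 0.001, -1.0]]
contact_force: [-0.6, 0.8, -3.8]
finger_gap: 0.0193
grasp_force: 61.0
```

Run:
```python
from h import *
c=snap('scene','s2'); w=snap('wrist','w3')
a=lambda c,x,y,w,h,k:cv2.resize(c['color'][y:y+h,x:x+w,::-1],(int(w*k),int(h*k)),interpolation=cv2.INTER_CUBIC)
cv2.imwrite('pics/m2.png',np.hstack([a(c,320,120,200,150,2),a(w,100,0,400,300,1)]))
```

```text
(no output)
```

View pics/m2.png

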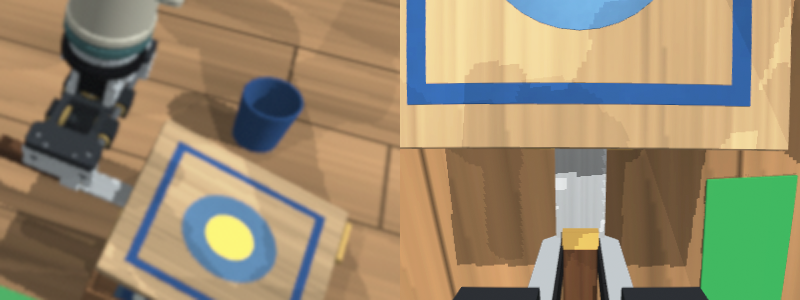

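Call:
move_arm --pt "0.2 0 -1.5 0" --pt "0.5 0 -3 0" --pt "0.7 0 -4.5 0" --pt "1.6 0 -6 0" --pt "2.7 0 -7.5 0" --pt "4 0 -8.5 0" --pt "5.7 0 -9.5 0" --pt "7.5 0 -10.3 0" --pt "9.7 0 -11 0" --pt "11.7 0 -11.3 0" --pt "13.7 0 -11.5 0" --pt "15.7 0 -11.5 0" --pt "15.7 0 -11.5 0" --pt "15.7 0 -11.5 0"

```text
clock: 9.0
position: [0.5278, 0.2157, 0.2015]
eef_rot: [[0.091, 0.996, 0.0], [0.996, -0.091, 0.001], [0.001, 0.0, -1.0]]
contact_force: [0.1, -1.0, -0.9]
finger_gap: 0.0195
grasp_force: 60.9
```

Run:
```python
from h import *
c=snap('scene','s3'); 
a=lambda c,x,y,w,h,k:cv2.resize(c['color'][y:y+h,x:x+w,::-1],(int(w*k),int(h*k)),interpolation=cv2.INTER_CUBIC)
cv2.imwrite('pics/m3.png',a(c,300,80,260,220,2))
go(0,0,0)
```

```text
shift [-26.24 -50.6   20.13] turn 0.0 | now [0.5279 0.2148 0.2015] head 84.73 F [-0.4 -0.  -1.3] gap 0.0198 t 9.1
```

View pics/m3.png

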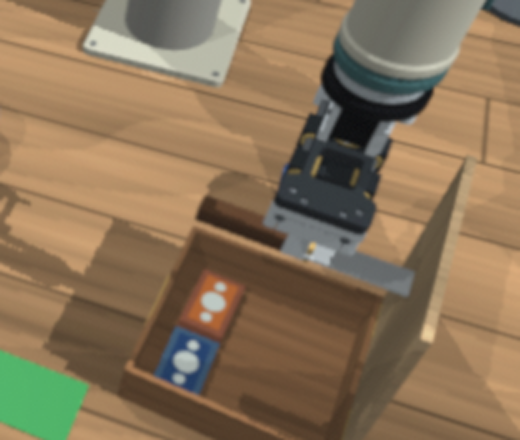

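Call:
move_arm --pt "2 0 0 0" --pt "4 0 0 0" --pt "6 0 0 0" --pt "8 0 0 0" --pt "10 0 0 0" --pt "12 0 0 0" --pt "13 0 0 0" --pt "14 0 0 0" --pt "14 0 0 0"

```text
clock: 9.95
position: [0.5408, 0.3551, 0.2015]
eef_rot: [[0.091, 0.996, 0.0], [0.996, -0.091, 0.001], [0.001, -0.0, -1.0]]
contact_force: [-0.8, 0.7, -1.6]
finger_gap: 0.0191
grasp_force: 60.9
```

Call:
move_arm --pt "0.5 0 0 0" --pt "0.5 0 0 0"

```text
clock: 10.15
position: [0.5416, 0.3582, 0.2016]
eef_rot: [[0.093, 0.996, 0.0], [0.996, -0.093, -0.001], [-0.001, 0.0, -1.0]]
contact_force: [0.2, -2.3, -0.1]
finger_gap: 0.0195
grasp_force: 60.8
```

Call:
move_arm --pt "0.3 0 0 0" --pt "0.6 0 0 0" --pt "0.6 0 0 0" --pt "0.6 0 0 0"

```text
clock: 10.55
position: [0.542, 0.3585, 0.201]
eef_rot: [[0.095, 0.995, -0.002], [0.995, -0.095, -0.01], [-0.01, -0.001, -1.0]]
contact_force: [-2.5, -12.0, 3.4]
finger_gap: 0.0191
grasp_force: 60.7
```

Call:
move_arm --pt "0.3 0 0 0" --pt "0.6 0 0 0" --pt "0.6 0 0 0" --pt "0.6 0 0 0"

```text
clock: 10.95
position: [0.5424, 0.359, 0.1999]
eef_rot: [[0.097, 0.995, -0.005], [0.995, -0.097, -0.019], [-0.02, -0.003, -1.0]]
contact_force: [-3.4, -19.7, 4.3]
finger_gap: 0.0193
grasp_force: 65.2
```

Call:
move_arm --pt "-2 0 0 0" --pt "-6 0 0 0" --pt "-11 0 0 0" --pt "-16 0 0 0" --pt "-16 0 0 0" --pt "-16 0 0 0"

```text
clock: 11.55
position: [0.5283, 0.2107, 0.202]
eef_rot: [[0.095, 0.995, 0.001], [0.995, -0.095, 0.001], [0.001, 0.001, -1.0]]
contact_force: [0.2, 1.7, -1.5]
finger_gap: 0.0195
grasp_force: 65.3
```

Run:
```python
from h import *
go(.6558,-.0407,.07,88.4); t=snap('top','t2')
c=load('top0')
a=cv2.resize(t['color'][130:330,80:300,::-1],None,fx=2.7,fy=2.7,interpolation=cv2.INTER_CUBIC);cv2.imwrite('pics/t2c.png',a)
```

```text
shift [-23.82  15.07  13.19] turn -0.067 | now [0.5283 0.2107 0.202 ] head 84.54 F [ 0.2  1.7 -1.5] gap 0.0195 t 11.6
```

View pics/t2c.png

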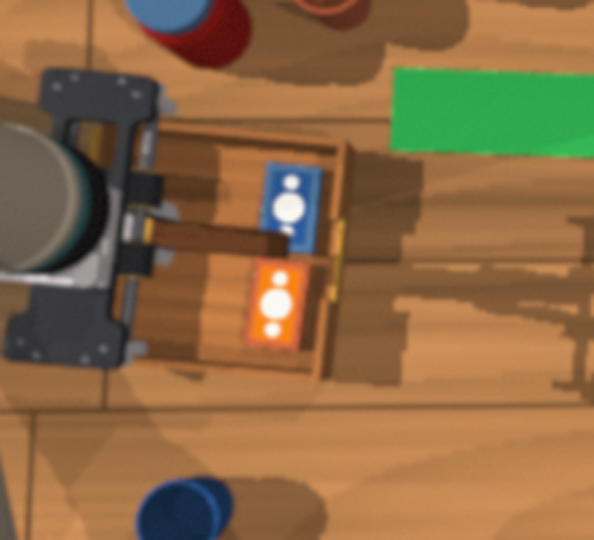

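Call:
move_arm --pt "-4 2 0 0" --pt "-8 5 1 0" --pt "-12 7.5 3 -0.03" --pt "-16 10 5 -0.067" --pt "-20 12.5 8 -0.067" --pt "-23.8 15 11 -0.067" --pt "-23.8 15 13.2 -0.067" --pt "-23.8 15 13.2 -0.067" --pt "-23.8 15 13.2 -0.067" --pt "-23.8 15 13.2 -0.067"

```text
clock: 12.6
position: [0.6563, -0.0354, 0.0712]
eef_rot: [[0.021, 1.0, 0.003], [1.0, -0.021, 0.002], [0.002, 0.003, -1.0]]
contact_force: [-0.4, 0.7, -1.6]
finger_gap: 0.0193
grasp_force: 65.3
```

Run:
```python
from h import *
go(.6558,-.0407,.0085,88.4); w=snap('wrist','w4')
t=snap('top','t3')
A=cv2.resize(t['color'][140:320,90:270,::-1],(400,400),interpolation=cv2.INTER_CUBIC)
B=cv2.resize(w['color'][:,:,::-1],(400,300)); B=np.vstack([B,np.zeros((100,400,3),np.uint8)])
cv2.imwrite('pics/m4.png',np.hstack([A,B]))
```

```text
shift [-0.55 -0.06  6.27] turn 0.007 | now [ 0.6563 -0.0354  0.0712] head 88.78 F [-0.4  0.7 -1.6] gap 0.0193 t 12.6
```

View pics/m4.png

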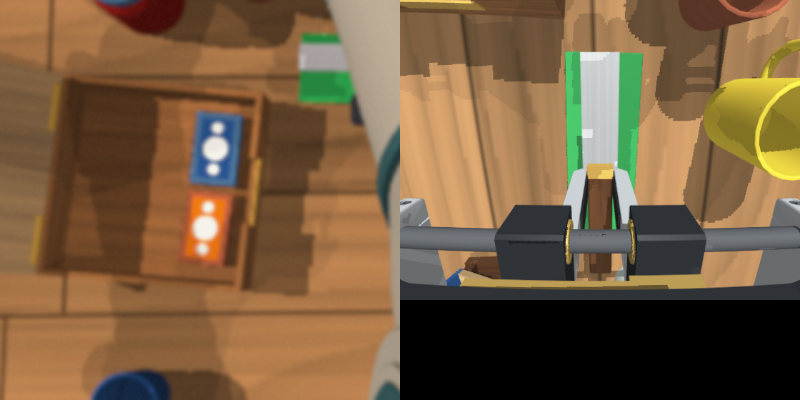

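Call:
move_arm --pt "-0.5 -0.05 3 0" --pt "-0.5 -0.05 5 0" --pt "-0.5 -0.05 6 0" --pt "-0.5 -0.05 6.3 0" --pt "-0.5 -0.05 6.3 0" --pt "-0.5 -0.05 6.3 0"

```text
clock: 13.3
position: [0.6555, -0.0433, 0.0079]
eef_rot: [[0.025, 1.0, 0.002], [1.0, -0.025, 0.0], [0.0, 0.002, -1.0]]
contact_force: [-0.6, 0.2, 1.3]
finger_gap: 0.0194
grasp_force: 65.5
```

Call:
move_arm --pt "0 0 0 0" --pt "0 0 0 0" --pt "0 0 0 0" --pt "0 0 0 0" --pt "0 0 0 0" --pt "0 0 0 0" --pt "0 0 -3 0" --pt "0 0 -8 0" --pt "0 0 -13 0" --pt "0 0 -18 0" --pt "0 0 -18 0" --claw -0.2

```text
clock: 14.4
position: [0.6595, -0.0433, 0.1945]
eef_rot: [[0.025, 1.0, 0.014], [1.0, -0.025, 0.0], [0.001, 0.014, -1.0]]
contact_force: [0.3, 0.2, 0.5]
finger_gap: 0.0565
grasp_force: 0.0
```

Run:
```python
from h import *
w=snap('wrist','w5');t=load('t3')
f=lambda u,v,z:at(t,(90+(u+.5)*.45-.5,140+(v+.5)*.45-.5),z)
# t3 crop tile corners
for n,L in dict(blue=[(198,109),(242,115),(235,187),(190,182)],red=[(189,192),(233,197),(224,268),(178,262)]).items():
    P=np.array([f(u,v,.020)[:2] for u,v in L]); m=P.mean(0); d=(P[0]+P[1]-P[2]-P[3])/2
    print(n,P.tolist(),m,'len',np.linalg.norm(d),'wid',np.linalg.norm(P[0]-P[1]),'head',np.degrees(np.arctan2(d[1],d[0])))
go(.5,.16,.2,0)
```

```text
blue [[0.6114, 0.1845], [0.6045, 0.1359], [0.5243, 0.1424], [0.5302, 0.1917]] [0.5676   0.163625] len 0.0809902000244474 wid 0.04908737108462828 head -4.851766378240988
red [[0.5191, 0.1926], [0.5133, 0.1444], [0.4358, 0.1529], [0.4428, 0.2028]] [0.47775  0.173175] len 0.07746633139629112 wid 0.048547708493810494 head -6.932364545947177
shift [ 19.97 -16.22  -1.07] turn 1.546 | now [ 0.6572 -0.0438  0.1906] head 88.55 F [ 0.2  0.4 -0.1] gap 0.0565 t 14.4
```

View pics/w5.png

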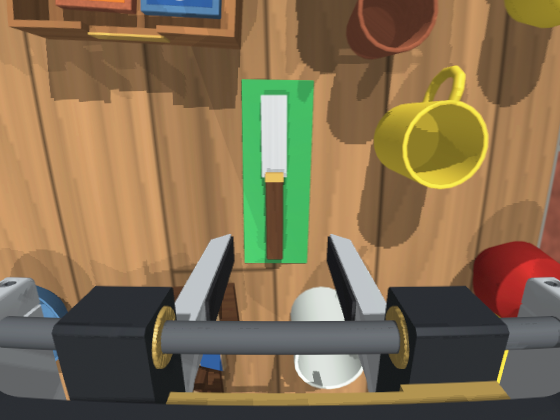

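Run:
```python
from h import *
go(.5676,.1636,.16,-5)
```

```text
shift [20.5  -9.5   2.99] turn 1.633 | now [ 0.6572 -0.0438  0.1906] head 88.55 F [ 0.2  0.4 -0.1] gap 0.0565 t 14.4
```

Call:
move_arm --pt "2 -1 0 0.14" --pt "4 -2 0 0.28" --pt "6 -3 0 0.42" --pt "8 -4 0 0.56" --pt "10 -5 0 0.7" --pt "12 -6 0 0.84" --pt "14 -7 0 0.98" --pt "16 -8 0 1.12" --pt "18 -9 1 1.26" --pt "20.5 -9.5 2 1.4" --pt "20.5 -9.5 3 1.54" --pt "20.5 -9.5 3 1.633" --pt "20.5 -9.5 3 1.633" --pt "20.5 -9.5 3 1.633" --pt "20.5 -9.5 3 1.633" --claw -0.38

```text
clock: 15.95
position: [0.5646, 0.1629, 0.1561]
eef_rot: [[0.996, -0.086, -0.001], [-0.086, -0.996, -0.0], [-0.001, 0.0, -1.0]]
contact_force: [0.5, -1.5, 1.0]
finger_gap: 0.0648
grasp_force: 0.0
```

Run:
```python
from h import *
w=snap('wrist','w6'); go(.5676,.1636,.0115,-5)
```

```text
shift [ 0.29 -0.09 14.48] turn 0.001 | now [0.5647 0.1629 0.1563] head -4.96 F [0.7 0.5 0.2] gap 0.065 t 16.0
```

View pics/w6.png

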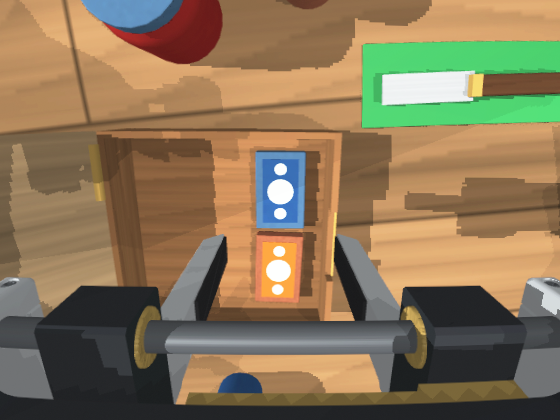

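Wrist view: blue tile at (256–303,152–227) and terracotta tile at (257–301,236–302). The rest of the floor looks empty.

Run:
```python
from h import *
c=load('w6')
for n,L in dict(blue=[(256,153),(304,152),(304,228),(257,228)],red=[(259,236),(301,236),(299,302),(256,302)]).items():
    P=np.array([at(c,p,.020)[:2] for p in L]); d=(P[0]+P[1]-P[2]-P[3])/2
    print(n,P.mean(0),np.linalg.norm(d),np.linalg.norm(P[0]-P[1]),np.degrees(np.arctan2(d[1],d[0])))
P=np.array([at(c,p,.058) for p in [(341,134),(329,320)]]);print('wall',P)
```

```text
blue [0.56755 0.1624 ] 0.0785450825959207 0.04709564735726645 -4.52738426459056
red [0.479975 0.171575] 0.07963683193096013 0.04426341604530767 -6.95992500281419
wall [[0.6223 0.1058 0.058 ]
 [0.4394 0.1239 0.058 ]]
```

Call:
move_arm --pt "0.3 -0.05 4 0" --pt "0.3 -0.05 8 0" --pt "0.3 -0.05 12 0" --pt "0.3 -0.05 14 0" --pt "0.3 -0.05 14.5 0" --pt "0.3 -0.05 14.5 0"

```text
clock: 16.6
position: [0.5677, 0.1632, 0.0112]
eef_rot: [[0.996, -0.087, -0.001], [-0.087, -0.996, -0.0], [-0.001, 0.0, -1.0]]
contact_force: [0.2, 0.4, 0.8]
finger_gap: 0.0644
grasp_force: 0.0
```

Call:
move_arm --pt "0 0 0 0" --pt "0 0 0 0" --pt "0 0 0 0" --pt "0 0 0 0" --pt "0 0 0 0" --pt "0 0 0 0" --pt "0 0 0 0" --claw 1 --squeeze 40

```text
clock: 17.3
position: [0.5689, 0.1637, 0.013]
eef_rot: [[0.996, -0.087, 0.003], [-0.087, -0.996, 0.001], [0.003, -0.001, -1.0]]
contact_force: [-1.1, -0.5, 6.6]
finger_gap: 0.0492
grasp_force: 40.0
```

Call:
move_arm --pt "0 0 -2 0" --pt "0 0 -6 0" --pt "0 0 -11 0" --pt "0 0 -15 0" --pt "0 0 -15 0"

```text
clock: 17.8
position: [0.5717, 0.1648, 0.1676]
eef_rot: [[0.996, -0.087, 0.011], [-0.087, -0.996, 0.004], [0.011, -0.005, -1.0]]
contact_force: [1.1, -0.4, -1.9]
finger_gap: 0.0492
grasp_force: 40.0
```

Run:
```python
from h import *
go(.52,-.211,.17,2.8)
```

```text
shift [-1.88 37.88 -0.43] turn -0.136 | now [0.5717 0.1648 0.1676] head -5.0 F [ 1.1 -0.4 -1.9] gap 0.0492 t 17.8
```

Call:
move_arm --pt "-0.2 4 0 0" --pt "-0.4 8 0 -0.03" --pt "-0.7 12 0 -0.06" --pt "-1 16 0 -0.09" --pt "-1.2 20 0 -0.12" --pt "-1.4 24 0 -0.136" --pt "-1.6 28 0 -0.136" --pt "-1.7 32 0 -0.136" --pt "-1.9 36 0 -0.136" --pt "-1.9 37.9 0 -0.136" --pt "-1.9 37.9 0 -0.136" --pt "-1.9 37.9 0 -0.136"

```text
clock: 19.0
position: [0.5153, -0.2114, 0.1607]
eef_rot: [[0.999, 0.049, -0.001], [0.049, -0.999, 0.001], [-0.001, -0.002, -1.0]]
contact_force: [1.1, 0.4, -2.5]
finger_gap: 0.0493
grasp_force: 40.0
```

Run:
```python
from h import *
w=snap('wrist','w7'); go(.52,-.211,.17,2.8)
```

```text
shift [ 0.43  0.07 -0.91] turn 0.001 | now [ 0.5156 -0.2105  0.1609] head 2.88 F [ 0.5  1.3 -1.2] gap 0.0494 t 19.1
```

View pics/w7.png

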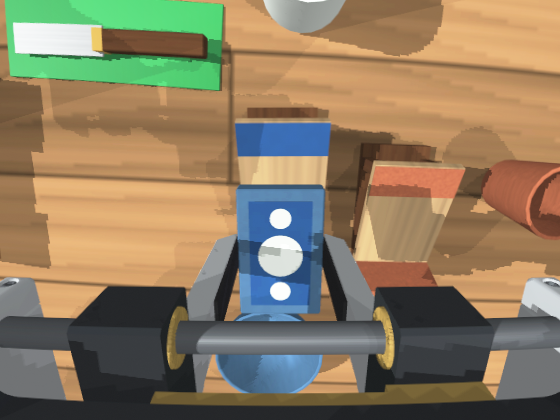

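Run:
```python
from h import *
c=load('w7'); s=sensors.state()
print('blue up',at(c,(236,122),.0731),at(c,(330,123),.0731))
print('red up',at(c,(371,163),.0731),at(c,(462,167),.0731),'low',at(c,(356,262),.034),at(c,(434,262),.034))
zt=.1607+.0025+.006
for p in[(238,186),(325,185),(322,313),(241,313)]: print(at(c,p,zt))
```

```text
blue up [ 0.5859 -0.1722  0.0731] [ 0.5889 -0.2484  0.0731]
red up [ 0.5582 -0.2858  0.0731] [ 0.5591 -0.3647  0.0731] low [ 0.4484 -0.2945  0.034 ] [ 0.4519 -0.378   0.034 ]
[ 0.5548 -0.1868  0.1692]
[ 0.5577 -0.2341  0.1692]
[ 0.4772 -0.2394  0.1692]
[ 0.4747 -0.1895  0.1692]
```

Call:
move_arm --pt "0.45 0.1 3 0" --pt "0.45 0.1 6 0" --pt "0.45 0.1 8 0" --pt "0.45 0.1 8.5 0" --pt "0.45 0.1 8.5 0" --pt "0.45 0.1 8.5 0"

```text
clock: 19.65
position: [0.5213, -0.2126, 0.0774]
eef_rot: [[0.999, 0.05, 0.002], [0.05, -0.999, -0.0], [0.002, 0.0, -1.0]]
contact_force: [-0.1, 1.3, -1.2]
finger_gap: 0.0495
grasp_force: 40.0
```

Run:
```python
from h import *
go(.520,-.2121,.0545,2.7)
```

```text
shift [-0.13 -0.05  2.29] turn 0.003 | now [ 0.5213 -0.2126  0.0774] head 2.86 F [-0.1  1.3 -1.2] gap 0.0495 t 19.6
```

Call:
move_arm --pt "0 0 0.3 0" --pt "0 0 0.6 0" --pt "0 0 0.9 0" --pt "0 0 1.2 0" --pt "0 0 1.5 0" --pt "0 0 1.8 0" --pt "0 0 2.1 0" --pt "0 0 2.3 0" --pt "0 0 2.3 0" --pt "0 0 2.3 0" --squeeze 6

```text
clock: 20.65
position: [0.5211, -0.2134, 0.0539]
eef_rot: [[0.999, 0.049, 0.001], [0.049, -0.999, -0.0], [0.001, 0.001, -1.0]]
contact_force: [-0.2, -1.0, 4.1]
finger_gap: 0.0499
grasp_force: 6.0
```

Run:
```python
from h import *
w=snap('wrist','w8');c=snap('scene','s4'); go(.520,-.2121,.0545,2.7)
A=cv2.resize(w['color'][:,:,::-1],(400,300)); B=cv2.resize(c['color'][120:240,170:330,::-1],(400,300),interpolation=cv2.INTER_CUBIC)
cv2.imwrite('pics/m8.png',np.hstack([A,B]))
```

```text
shift [-0.1  -0.13 -0.07] turn 0.002 | now [ 0.5211 -0.2133  0.0538] head 2.8 F [0.1 0.2 4. ] gap 0.0498 t 20.8
```

View pics/m8.png

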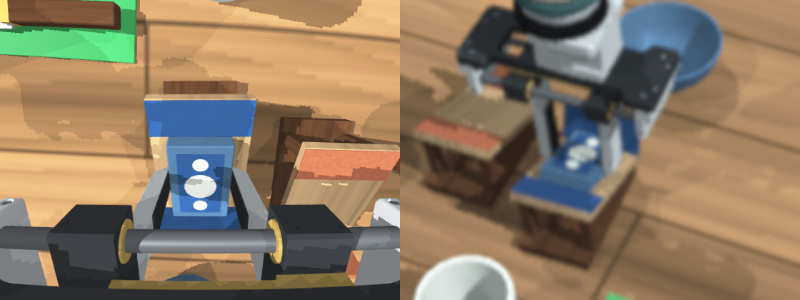

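Call:
move_arm --pt "-0.15 0 0 0" --pt "-0.3 0 0.05 0" --pt "-0.45 0 0.1 0" --pt "-0.6 0 0.15 0" --pt "-0.6 0 0.15 0"

```text
clock: 21.25
position: [0.5176, -0.2128, 0.0528]
eef_rot: [[0.999, 0.05, 0.006], [0.05, -0.999, -0.0], [0.006, 0.0, -1.0]]
contact_force: [5.8, 1.4, 2.1]
finger_gap: 0.05
grasp_force: 6.0
```

Call:
move_arm --pt "0 0 0 0" --pt "0 0 0 0" --pt "0 0 0 0" --pt "0 0 0 0" --pt "0 0 -3 0" --pt "0 0 -8 0" --pt "0 0 -11 0" --pt "0 0 -11 0" --claw -0.4

```text
clock: 22.05
position: [0.517, -0.2147, 0.1662]
eef_rot: [[0.999, 0.048, 0.008], [0.048, -0.999, -0.003], [0.007, 0.003, -1.0]]
contact_force: [0.3, 0.8, -0.2]
finger_gap: 0.066
grasp_force: 0.0
```

Run:
```python
from h import *
w=snap('wrist','w9'); t=snap('top','t9')
A=cv2.resize(w['color'][60:360,140:440,::-1],(400,400)); B=cv2.resize(t['color'][180:270,280:370,::-1],(400,400),interpolation=cv2.INTER_CUBIC)
cv2.imwrite('pics/m9.png',np.hstack([A,B])); go(.4795,.1724,.17,-6.9)
```

```text
shift [ -1.58 -38.72  -0.79] turn 0.169 | now [ 0.5141 -0.2135  0.1622] head 2.78 F [-0.7  0.9 -0.9] gap 0.0661 t 22.1
```

View pics/m9.png

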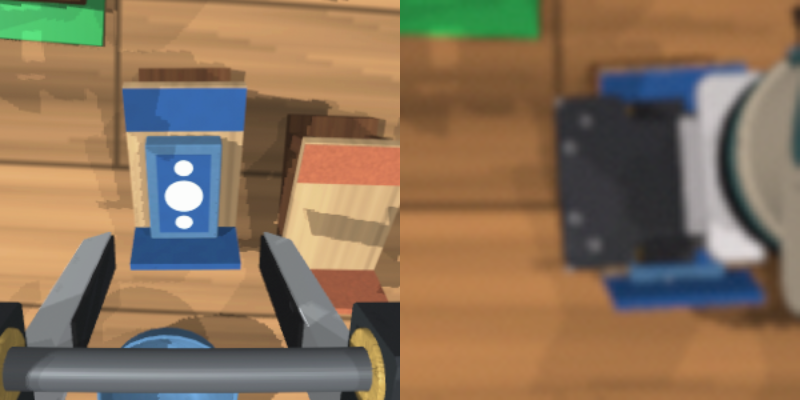

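The blue tile lies flat against its stop, centred on the bed. The picture budget is used up, so from here I check numerically.

Call:
move_arm --pt "-0.2 -4 -0.5 0" --pt "-0.4 -8 -0.8 0.03" --pt "-0.6 -12 -0.8 0.06" --pt "-0.8 -16 -0.8 0.09" --pt "-1 -20 -0.8 0.12" --pt "-1.2 -24 -0.8 0.15" --pt "-1.4 -28 -0.8 0.169" --pt "-1.6 -32 -0.8 0.169" --pt "-1.6 -36 -0.8 0.169" --pt "-1.6 -38.7 -0.8 0.169" --pt "-1.6 -38.7 -0.8 0.169" --pt "-1.6 -38.7 -0.8 0.169" --claw -0.38

```text
clock: 23.35
position: [0.4782, 0.1718, 0.1684]
eef_rot: [[0.993, -0.119, -0.003], [-0.119, -0.993, -0.002], [-0.003, 0.002, -1.0]]
contact_force: [-0.3, 0.2, -0.5]
finger_gap: 0.0649
grasp_force: 0.0
```

```bash
cat >> h.py <<'E'
def seg(c,z,lo,hi,roi=None):
    """rect of the largest HSV blob, back-projected at height z"""
    m=cv2.inRange(cv2.cvtColor(c['color'],cv2.COLOR_RGB2HSV),np.array(lo),np.array(hi))
    if roi: k=np.zeros_like(m); x,y,w,h=roi; k[y:y+h,x:x+w]=255; m&=k
    m=cv2.morphologyEx(m,cv2.MORPH_OPEN,np.ones((3,3)))
    q=max(cv2.findContours(m,cv2.RETR_EXTERNAL,2)[0],key=cv2.contourArea)
    P=np.array([at(c,p[0],z)[:2] for p in q],np.float32)
    r=cv2.minAreaRect(P); b=cv2.boundingRect(q); print('px',b,'centre',np.round(r[0],4),'size',np.round(r[1],4),'ang',round(r[2],1)); return P
E
python3 - <<'E'
from h import *
seg(load('w6'),.02,(3,140,150),(14,255,255),(230,220,100,100))
w=snap('wrist','w10'); seg(w,.02,(3,140,150),(14,255,255),(150,60,260,250))
hsv=cv2.cvtColor(load('w6')['color'],cv2.COLOR_RGB2HSV); print(hsv[[240,250,270,298],[265,262,262,262]],hsv[270,240],hsv[270,310])
go(.479,.1725,.0115,-6.9)
E
```

```text
px (230, 220, 100, 100) centre [0.4777 0.1682] size [0.1135 0.1164] ang 82.5
px (179, 60, 155, 176) centre [0.5208 0.1922] size [0.1609 0.1783] ang 83.1
[[  9 144 235]
 [ 13 172 249]
 [ 15 185 253]
 [  9 148 228]] [ 14 140 207] [ 14 138 105]
shift [ 0.06 -0.21 15.72] turn -0.001 | now [0.4786 0.1708 0.1687] head -6.93 F [ 0.  -1.3  0.5] gap 0.0649 t 23.4
```

Run:
```python
from h import *
c=load('w10'); h=cv2.cvtColor(c['color'],cv2.COLOR_RGB2HSV)
m=cv2.inRange(h,(4,120,170),(11,175,255)); m[:, :230]=0;m[:,340:]=0;m[:120]=0;m[290:]=0
m=cv2.morphologyEx(m,cv2.MORPH_OPEN,np.ones((2,2)))
n,l,st,_=cv2.connectedComponentsWithStats(m); print(st[np.argsort(-st[:,4])][:5])
k=1+np.argmax(st[1:,4]); yx=np.argwhere(l==k); P=np.array([at(c,(x,y),.02)[:2] for y,x in yx],np.float32); print(cv2.minAreaRect(P))
```

```text
[[     0      0    560    420 233905]
 [   256    152     49     75   1295]]
((0.4793093800544739, 0.17141087353229523), (0.049926601350307465, 0.07992056012153625), 83.16569519042969)
```

Call:
move_arm --pt "0.07 -0.08 4 0" --pt "0.07 -0.08 8 0" --pt "0.07 -0.08 12 0" --pt "0.07 -0.08 15 0" --pt "0.07 -0.08 15.7 0" --pt "0.07 -0.08 15.7 0"

```text
clock: 24.0
position: [0.4795, 0.1711, 0.0121]
eef_rot: [[0.993, -0.122, -0.003], [-0.122, -0.993, -0.002], [-0.002, 0.002, -1.0]]
contact_force: [-0.2, -0.2, -0.5]
finger_gap: 0.065
grasp_force: 0.0
```

Call:
move_arm --pt "0 0 0 0" --pt "0 0 0 0" --pt "0 0 0 0" --pt "0 0 0 0" --pt "0 0 0 0" --pt "0 0 0 0" --pt "0 0 0 0" --claw 1 --squeeze 40

```text
clock: 24.7
position: [0.4813, 0.1729, 0.0144]
eef_rot: [[0.993, -0.12, 0.002], [-0.12, -0.993, 0.0], [0.002, -0.001, -1.0]]
contact_force: [0.3, -1.0, 7.2]
finger_gap: 0.049
grasp_force: 40.0
```

Call:
move_arm --pt "0 0 -2 0" --pt "0 0 -6 0" --pt "0 0 -11 0" --pt "0 0 -15 0" --pt "0 0 -15 0"

```text
clock: 25.2
position: [0.4839, 0.1745, 0.1685]
eef_rot: [[0.993, -0.12, 0.011], [-0.12, -0.993, 0.004], [0.01, -0.006, -1.0]]
contact_force: [1.1, -0.3, -1.6]
finger_gap: 0.0491
grasp_force: 40.0
```

Run:
```python
from h import *
go(.489,-.327,.165,1.5)
```

```text
shift [ 6.52 49.72  0.14] turn -0.146 | now [0.4839 0.1745 0.1685] head -6.89 F [ 1.1 -0.3 -1.6] gap 0.0491 t 25.2
```

Call:
move_arm --pt "0.5 4 0 0" --pt "1 8 0 -0.03" --pt "1.5 12 0 -0.06" --pt "2 16 0 -0.09" --pt "2.6 20 0 -0.12" --pt "3.2 24 0 -0.146" --pt "3.8 28 0 -0.146" --pt "4.3 32 0 -0.146" --pt "4.8 36 0 -0.146" --pt "5.3 40 0 -0.146" --pt "5.9 44 0 -0.146" --pt "6.2 48 0 -0.146" --pt "6.5 49.7 0 -0.146" --pt "6.5 49.7 0 -0.146" --pt "6.5 49.7 0 -0.146"

```text
clock: 26.7
position: [0.4851, -0.326, 0.1623]
eef_rot: [[1.0, 0.027, -0.001], [0.027, -1.0, 0.002], [-0.001, -0.002, -1.0]]
contact_force: [0.1, 0.9, -1.9]
finger_gap: 0.0493
grasp_force: 40.0
```

Run:
```python
from h import *
w=snap('wrist','w11'); go(.4895,-.3277,.078,1.5)
h=cv2.cvtColor(w['color'],cv2.COLOR_RGB2HSV)
# high-end terracotta strip, seen beyond the held tile
m=cv2.inRange(h,(3,110,60),(11,255,255)); m[180:]=0; m[:70]=0; m[:,:200]=0; m[:,370:]=0
m=cv2.morphologyEx(m,cv2.MORPH_OPEN,np.ones((3,3)))
n,l,st,_=cv2.connectedComponentsWithStats(m); print(st[np.argsort(-st[:,4])][1:4])
k=1+np.argmax(st[1:,4]); q=np.argwhere(l==k)[:,::-1].astype(np.float32)
b=cv2.boxPoints(cv2.minAreaRect(q)); b=b[np.argsort(b[:,1])]; print(b.round(1).tolist(),[at(w,p,.0731).tolist() for p in b[:2]])
# held tile rim
zt=sensors.state()['position'][2]+.0025+.006
m=cv2.inRange(h,(3,110,150),(12,200,255)); m[:175]=0;m[330:]=0;m[:,:200]=0;m[:,370:]=0
m=cv2.morphologyEx(m,cv2.MORPH_OPEN,np.ones((2,2)))
n,l,st,_=cv2.connectedComponentsWithStats(m); k=1+np.argmax(st[1:,4]); print(st[k])
P=np.array([at(w,(x,y),zt)[:2] for y,x in np.argwhere(l==k)],np.float32); print(cv2.minAreaRect(P))
```

```text
shift [0.4  0.27 8.45] turn 0.002 | now [ 0.4855 -0.3253  0.1625] head 1.62 F [-0.   0.3 -1.4] gap 0.049 t 26.8
[[ 239  124   95   33 3051]
 [ 297  114    3    3    9]]
[[239.0, 124.0], [333.0, 124.0], [239.0, 156.0], [333.0, 156.0]] [[0.5551, -0.2905, 0.0731], [0.5572, -0.3673, 0.0731]]
[ 237  189   89   64 2016]
((0.5056430101394653, -0.32604220509529114), (0.03737444803118706, 0.04847383871674538), 1.301911473274231)
```

Call:
move_arm --pt "0.35 0.45 3 0" --pt "0.35 0.45 6 0" --pt "0.35 0.45 8 0" --pt "0.35 0.45 8.5 0" --pt "0.35 0.45 8.5 0" --pt "0.35 0.45 8.5 0"

```text
clock: 27.35
position: [0.4899, -0.3321, 0.0791]
eef_rot: [[1.0, 0.027, 0.002], [0.027, -1.0, -0.001], [0.002, 0.001, -1.0]]
contact_force: [0.2, 0.3, -1.5]
finger_gap: 0.0492
grasp_force: 40.0
```

Run:
```python
from h import *
go(.489,-.330,.0545,1.6)
```

```text
shift [-0.09 -0.21  2.46] turn -0.001 | now [ 0.4899 -0.3321  0.0791] head 1.55 F [ 0.2  0.3 -1.5] gap 0.0492 t 27.4
```

Call:
move_arm --pt "0 -0.2 0.3 0" --pt "0 -0.2 0.6 0" --pt "0 -0.2 0.9 0" --pt "0 -0.2 1.2 0" --pt "0 -0.2 1.5 0" --pt "0 -0.2 1.8 0" --pt "0 -0.2 2.1 0" --pt "0 -0.2 2.4 0" --pt "0 -0.2 2.4 0" --pt "0 -0.2 2.4 0" --squeeze 6

```text
clock: 28.35
position: [0.4896, -0.3307, 0.0543]
eef_rot: [[1.0, 0.026, 0.001], [0.026, -1.0, -0.0], [0.001, 0.0, -1.0]]
contact_force: [0.3, 0.7, 4.2]
finger_gap: 0.0497
grasp_force: 6.0
```

Call:
move_arm --pt "-0.15 0 0 0" --pt "-0.3 0 0.05 0" --pt "-0.45 0 0.1 0" --pt "-0.6 0 0.15 0" --pt "-0.6 0 0.15 0"

```text
clock: 28.85
position: [0.4868, -0.331, 0.0536]
eef_rot: [[1.0, 0.027, 0.007], [0.027, -1.0, -0.002], [0.007, 0.002, -1.0]]
contact_force: [6.0, 0.7, 2.2]
finger_gap: 0.0502
grasp_force: 6.0
```

Call:
move_arm --pt "0 0 0 0" --pt "0 0 0 0" --pt "0 0 0 0" --pt "0 0 0 0" --pt "0 0 -3 0" --pt "0 0 -8 0" --pt "0 0 -11 0" --pt "0 0 -11 0" --claw -0.4

```text
clock: 29.65
position: [0.4852, -0.3326, 0.1669]
eef_rot: [[1.0, 0.025, 0.007], [0.025, -1.0, -0.005], [0.007, 0.005, -1.0]]
contact_force: [-0.0, -0.2, -0.2]
finger_gap: 0.0656
grasp_force: 0.0
```

Run:
```python
from h import *
from scipy.optimize import least_squares
w=snap('wrist','w12'); h=cv2.cvtColor(w['color'],cv2.COLOR_RGB2HSV); w9=load('w9'); h9=cv2.cvtColor(w9['color'],cv2.COLOR_RGB2HSV)
def quad(m):
    m=cv2.morphologyEx(m,cv2.MORPH_OPEN,np.ones((2,2)))
    n,l,st,_=cv2.connectedComponentsWithStats(m); k=1+np.argmax(st[1:,4]); print('blob',st[k])
    q=cv2.convexHull(np.argwhere(l==k)[:,::-1].astype(np.int32))
    for e in np.arange(2,15,.5):
        a=cv2.approxPolyDP(q,e,True)
        if len(a)==4: return a[:,0]
def expect(c,o,hd,off=0):
    a=np.radians(hd); X=np.array([np.cos(a)*np.cos(.35),np.sin(a)*np.cos(.35),np.sin(.35)]);Y=np.array([-np.sin(a),np.cos(a),0]);Z=np.cross(X,Y)
    return proj(c,[o+x*X+y*Y+.014*Z for x,y in [(.08,.025),(.08,-.025),(0,-.025),(0,.025)]]).round(1).tolist()
print('red expect',expect(w,np.array([.4495,-.331,.034]),1.6))
m=cv2.inRange(h,(2,100,140),(12,210,255)); m[:155]=0;m[330:]=0;m[:,:210]=0;m[:,350:]=0
r=quad(m); print(None if r is None else r.tolist())
print('blue expect',expect(w9,np.array([.4802,-.2140,.034]),2.7),'seen (crop) ', [(140+u*.75,60+v*.75) for u,v in[(146,137),(221,137),(219,237),(150,237)]])
for p in[(250,200),(250,215),(250,230),(280,150),(280,160),(280,170),(280,250),(262,190),(300,190)]: print(p,h[p[1],p[0]],end=' ')
go(.4868,-.331,.165,1.6)
```

```text
red expect [[247.0, 168.1], [305.4, 167.9], [301.8, 238.4], [251.8, 238.6]]
blob [ 236  161   84  101 3978]
[[318, 261], [236, 260], [253, 161], [306, 163]]
blue expect [[247.5, 169.4], [306.0, 169.5], [302.1, 239.9], [252.0, 239.8]] seen (crop)  [(249.5, 162.75), (305.75, 162.75), (304.25, 237.75), (252.5, 237.75)]
(250, 200) [ 14 114 202] (250, 215) [ 17 100 196] (250, 230) [  8 146 143] (280, 150) [  9 148 225] (280, 160) [ 14 116 178] (280, 170) [  9 148 222] (280, 250) [  8 149 163] (262, 190) [ 16 193 252] (300, 190) [  9 149 218] shift [ 0.31 -0.06 -0.04] turn -0.002 | now [ 0.4837 -0.3317  0.1646] head 1.46 F [-0.4  0.3 -0.1] gap 0.066 t 29.7
```

Run:
```python
from h import *
go(.47,.15,.28,84.7); go(.505,.518,.28,84.7)
```

```text
shift [ -0.11 -48.16 -11.67] turn -1.453 | now [ 0.4837 -0.3317  0.1646] head 1.46 F [-0.4  0.3 -0.1] gap 0.066 t 29.7
shift [  4.33 -84.86 -11.74] turn -1.453 | now [ 0.4837 -0.3317  0.1646] head 1.46 F [-0.4  0.3 -0.1] gap 0.066 t 29.7
```

Call:
move_arm --pt "0 0 -5 0" --pt "0 -3 -10 -0.1" --pt "0 -7 -11.7 -0.22" --pt "0 -12 -11.7 -0.36" --pt "0 -16 -11.7 -0.5" --pt "0 -20 -11.7 -0.64" --pt "0 -24 -11.7 -0.78" --pt "0 -28 -11.7 -0.92" --pt "0 -32 -11.7 -1.06" --pt "0 -36 -11.7 -1.2" --pt "0 -40 -11.7 -1.34" --pt "0 -44 -11.7 -1.453" --pt "0 -48 -11.7 -1.453" --pt "0 -48 -11.7 -1.453" --pt "0 -48 -11.7 -1.453" --pt "0 -48 -11.7 -1.453" --pt "0 -48 -11.7 -1.453" --claw 1 --squeeze 20

```text
clock: 31.4
position: [0.4704, 0.1473, 0.279]
eef_rot: [[0.095, 0.996, -0.001], [0.996, -0.095, -0.001], [-0.001, -0.001, -1.0]]
contact_force: [0.2, -0.3, -1.2]
finger_gap: 0.0003
grasp_force: 0.0
```

Run:
```python
from h import *
go(.505,.518,.28,84.7); t=snap('top','t12'); w=snap('wrist','w13')
h=cv2.cvtColor(t['color'],cv2.COLOR_RGB2HSV)
# lid edge / knife check: mat + blade colours
m=cv2.inRange(h,(50,120,60),(75,255,255)); ys,xs=np.nonzero(m); print('mat px',xs.min(),xs.max(),ys.min(),ys.max(),'expected 225-312,155-188')
m2=cv2.inRange(h,(0,0,150),(180,50,255)); m2[:150]=0;m2[195:]=0;m2[:,:220]=0;m2[:,320:]=0; ys,xs=np.nonzero(m2)
print('blade',at(t,(xs.mean(),ys.mean()),.0135),len(xs),xs.min(),xs.max())
```

```text
shift [37.24 -0.06 -0.15] turn -0.002 | now [0.4704 0.1473 0.279 ] head 84.57 F [ 0.2 -0.3 -1.2] gap 0.0003 t 31.4
mat px 225 550 155 322 expected 225-312,155-188
blade [0.6559 0.0159 0.0135] 387 231 266
```

Call:
move_arm --pt "4 0 0 0" --pt "8 0 0 0" --pt "12 0 0 0" --pt "16 0 0 0" --pt "20 0 0 0" --pt "24 0 0 0" --pt "28 0 0 0" --pt "32 0 0 0" --pt "36 0 0 0" --pt "37.2 0 0 0" --pt "37.2 0 0 0" --pt "37.2 0 0 0"

```text
clock: 32.7
position: [0.5052, 0.5182, 0.2791]
eef_rot: [[0.093, 0.996, 0.0], [0.996, -0.093, -0.002], [-0.002, 0.0, -1.0]]
contact_force: [0.6, -0.4, -0.8]
finger_gap: 0.0002
grasp_force: 0.0
```

Call:
move_arm --pt "0 0 3 0" --pt "0 0 6 0" --pt "0 0 9 0" --pt "0 0 11 0" --pt "0 0 11 0" --pt "0 0 11 0"

```text
clock: 33.3
position: [0.5057, 0.5182, 0.1704]
eef_rot: [[0.094, 0.996, 0.001], [0.996, -0.094, -0.0], [-0.0, 0.001, -1.0]]
contact_force: [-0.2, -0.9, 0.3]
finger_gap: 0.0008
grasp_force: 0.0
```

Call:
move_arm --pt "-2 0 0 0" --pt "-3.5 0 0 0" --pt "-5 0 -0.5 0" --pt "-6.5 0 -1.2 0" --pt "-8 0 -2 0" --pt "-9.5 0 -2.6 0" --pt "-11 0 -3.2 0" --pt "-12.5 0 -3.8 0" --pt "-14 0 -4.2 0" --pt "-15.5 0 -4.5 0" --pt "-17 0 -4.5 0" --pt "-18.5 0 -4.5 0" --pt "-19 0 -4.5 0" --pt "-19 0 -4.5 0"

```text
clock: 34.7
position: [0.4868, 0.3279, 0.2137]
eef_rot: [[0.093, 0.996, -0.002], [0.996, -0.093, -0.003], [-0.003, -0.001, -1.0]]
contact_force: [0.9, -0.6, 0.0]
finger_gap: 0.0006
grasp_force: 0.0
```

Call:
move_arm --pt "-1.5 0 0 0" --pt "-3 0 0 0" --pt "-4.5 0 0 0" --pt "-6 0 0.3 0"

```text
clock: 35.1
position: [0.4816, 0.2692, 0.2116]
eef_rot: [[0.092, 0.996, 0.0], [0.996, -0.092, 0.0], [0.0, 0.0, -1.0]]
contact_force: [0.1, 3.3, 0.4]
finger_gap: 0.0004
grasp_force: 1.0
```

Run:
```python
from h import *
a=load('s3'); b=snap('scene','s14'); s=sensors.state(); print(s['contact_force'],s['joint_efforts'].round(1) if hasattr(s['joint_efforts'],'round') else s['joint_efforts'])
# predicted top-face corner pixels for several angles; print the top-face yellow disc visibility
H=np.array([.5382,.3245,.058]);Y=np.array([.0924,.9957,0]);X=np.array([.9957,-.0924,0]);Zv=np.array([0,0,1.])
h=cv2.cvtColor(b['color'],cv2.COLOR_RGB2HSV); m=cv2.inRange(h,(24,150,150),(34,255,255))
t=snap('top','t14'); ht=cv2.cvtColor(t['color'],cv2.COLOR_RGB2HSV); mt=cv2.inRange(ht,(24,150,150),(34,255,255))
for nm,c,mm in(('scene',b,m),('top',t,mt)):
    n,l,st,ce=cv2.connectedComponentsWithStats(mm); print(nm,[(st[i].tolist(),ce[i].round().tolist()) for i in range(1,n) if st[i,4]>25])
    for th in(0.5,.8,1.0,1.2,1.4,1.57):
        e=-Y*np.cos(th)+Zv*np.sin(th); nn=Y*np.sin(th)+Zv*np.cos(th); print(th,proj(c,[H+.106*e+.008*nn,H+.212*e-.106*X+.008*nn,H+.212*e+.106*X+.008*nn]).round().tolist())
```

```text
[-1.52586213 -0.78077143 -0.5657041 ] [ -3.6 -45.6  -7.5 -19.1  -0.3  -0.5   0. ]
scene [([111, 0, 18, 10, 66], [121.0, 4.0]), ([110, 14, 32, 11, 81], [123.0, 19.0]), ([261, 304, 39, 40, 344], [275.0, 319.0]), ([261, 333, 42, 27, 381], [285.0, 349.0]), ([96, 347, 35, 20, 230], [117.0, 360.0])]
0.5 [[443.0, 232.0], [420.0, 163.0], [385.0, 240.0]]
0.8 [[458.0, 229.0], [446.0, 152.0], [413.0, 233.0]]
1.0 [[470.0, 229.0], [469.0, 149.0], [437.0, 233.0]]
1.2 [[482.0, 231.0], [494.0, 149.0], [465.0, 236.0]]
1.4 [[495.0, 234.0], [520.0, 152.0], [496.0, 243.0]]
1.57 [[505.0, 238.0], [543.0, 158.0], [522.0, 252.0]]
top [([170, 36, 32, 32, 793], [185.0, 51.0]), ([344, 36, 30, 33, 778], [358.0, 52.0]), ([221, 85, 45, 38, 476], [246.0, 104.0]), ([111, 207, 3, 18, 29], [112.0, 216.0])]
0.5 [[143.0, 219.0], [174.0, 273.0], [186.0, 171.0]]
0.8 [[129.0, 217.0], [146.0, 273.0], [159.0, 164.0]]
1.0 [[119.0, 216.0], [123.0, 272.0], [137.0, 159.0]]
1.2 [[108.0, 215.0], [97.0, 271.0], [112.0, 155.0]]
1.4 [[96.0, 214.0], [71.0, 270.0], [87.0, 152.0]]
1.57 [[88.0, 213.0], [49.0, 268.0], [66.0, 150.0]]
```

Call:
move_arm --pt "-1.5 0 0.2 0" --pt "-3 0 0.5 0" --pt "-4.5 0 1.3 0" --pt "-6 0 2.4 0" --pt "-7 0 3.6 0" --pt "-8 0 4.9 0" --pt "-8.8 0 6.2 0" --pt "-9.5 0 7.5 0" --pt "-10 0 9 0" --pt "-10.5 0 10.4 0" --pt "-10.8 0 11.5 0" --pt "-11 0 12.4 0" --pt "-11 0 13.2 0" --pt "-11 0 13.8 0" --pt "-11 0 13.8 0"

```text
clock: 36.7
position: [0.471, 0.1611, 0.0728]
eef_rot: [[0.091, 0.996, -0.001], [0.996, -0.091, -0.0], [-0.0, -0.001, -1.0]]
contact_force: [0.0, 0.2, -0.3]
finger_gap: 0.0005
grasp_force: 0.0
```

Call:
move_arm --pt "0 0 0.3 0" --pt "0 0 0.6 0" --pt "0 0 0.9 0" --pt "0 0 0.9 0"

```text
clock: 37.1
position: [0.4717, 0.1613, 0.0661]
eef_rot: [[0.092, 0.996, 0.001], [0.996, -0.092, -0.001], [-0.0, 0.002, -1.0]]
contact_force: [-3.9, -1.5, 17.1]
finger_gap: 0.0001
grasp_force: 8.7
```

Call:
move_arm --pt "0 0 0.2 0" --pt "0 0 0.4 0" --pt "0 0 0.4 0"

```text
clock: 37.4
position: [0.4718, 0.1613, 0.0655]
eef_rot: [[0.091, 0.996, 0.004], [0.996, -0.091, -0.002], [-0.002, 0.004, -1.0]]
contact_force: [-12.1, -4.2, 55.3]
finger_gap: 0.0002
grasp_force: 27.9
```

Call:
move_arm --pt "0 0 -2 0" --pt "0 0 -6 0" --pt "0 0 -11 0" --pt "0 0 -15 0" --pt "-4 0 -18 0" --pt "-8 4 -18 0" --pt "-12 8 -18 0" --pt "-16 12 -18 0" --pt "-18 16 -18 0" --pt "-20 20 -18 0" --pt "-20 20 -18 0" --pt "-20 20 -18 0" --pt "-20 20 -18 0"

```text
clock: 38.7
position: [0.6511, -0.0548, 0.2402]
eef_rot: [[0.09, 0.996, -0.001], [0.996, -0.09, 0.001], [0.001, -0.001, -1.0]]
contact_force: [-0.8, 0.3, 0.4]
finger_gap: 0.0003
grasp_force: 0.0
```

Run:
```python
from h import *
go(.4,.0,.24)
t=snap('top','t15'); c0=load('top0'); d=cv2.absdiff(t['color'],c0['color']).max(2)
h=cv2.cvtColor(t['color'],cv2.COLOR_RGB2HSV)
m=cv2.inRange(h,(50,120,60),(75,255,255)); m[:150]=0;m[195:]=0;m[:,:215]=0;m[:,330:]=0
q=cv2.convexHull(np.argwhere(m>0)[:,::-1].astype(np.int32)); P=np.array([at(t,p[0],.003)[:2] for p in q],np.float32); print('mat',cv2.minAreaRect(P))
m2=cv2.inRange(h,(0,0,150),(180,50,255)); m2[:150]=0;m2[195:]=0;m2[:,:220]=0;m2[:,320:]=0
P=np.array([at(t,(x,y),.0135)[:2] for y,x in np.argwhere(m2>0)],np.float32); print('blade',cv2.minAreaRect(P))
m3=cv2.inRange(h,(0,60,0),(25,255,120)); m3[:158]=0;m3[186:]=0;m3[:,:230]=0;m3[:,310:]=0
P=np.array([at(t,(x,y),.021)[:2] for y,x in np.argwhere(m3>0)],np.float32); print('handle',len(P),cv2.minAreaRect(P))
# lid: yellow disc and diff to start over chest & pottery regions
k=lambda x,y,w,hh:(d[y:y+hh,x:x+w]>40).mean().round(3)
print('lid diff',k(104,172,106,100),'jar',k(125,108,50,50),'clay',k(185,105,35,35),'yellow',k(222,80,45,48),'white',k(318,122,50,46),'clay2',k(425,200,42,35),'bowl',k(315,275,55,58),'cupblue',k(128,304,40,36))
for nm,c in(('t0',c0),('t15',t)):
    mm=cv2.inRange(cv2.cvtColor(c['color'],cv2.COLOR_RGB2HSV),(24,150,150),(34,255,255)); mm[:190]=0; ys,xs=np.nonzero(mm[:260,:230]); print(nm,xs.mean(),ys.mean()+0,len(xs))
```

```text
shift [  3.19 -25.5    0.06] turn 0.0 | now [ 0.6511 -0.0548  0.2402] head 84.83 F [-0.8  0.3  0.4] gap 0.0003 t 38.7
mat ((0.6601942777633667, 0.03234691917896271), (0.08274941146373749, 0.07733918726444244), 87.45520782470703)
blade ((0.6544504165649414, -0.05345398187637329), (0.2216404527425766, 0.11230559647083282), 89.74530792236328)Traceback (most recent call last):
  File "<stdin>", line 10, in <module>
cv2.error: OpenCV(4.12.0) /io/opencv/modules/imgproc/src/convhull.cpp:143: error: (-215:Assertion failed) total >= 0 && (depth == CV_32F || depth == CV_32S) in function 'convexHull'
```

Run:
```python
from h import *
go(.40,-.05,.26,45);go(.26,-.58,.25,22)
```

```text
shift [ -1.8  -25.05  -1.92] turn 0.696 | now [ 0.6511 -0.0545  0.2406] head 84.88 F [ 0.1 -0.3 -0.3] gap 0.0004 t 38.8
shift [-55.83 -34.26  -0.95] turn 1.097 | now [ 0.6511 -0.0545  0.2406] head 84.88 F [ 0.1 -0.3 -0.3] gap 0.0004 t 38.8
```

Call:
move_arm --pt "-1 -4 -1 0.1" --pt "-1 -9 -1 0.22" --pt "-1 -14 -1 0.34" --pt "-2 -19 -1 0.46" --pt "-4 -24 -1 0.58" --pt "-8 -27 -1 0.7" --pt "-13 -28 -1 0.82" --pt "-18 -29 -1 0.94" --pt "-23 -30 -1 1.05" --pt "-28 -31 -1 1.097" --pt "-33 -32 -1 1.097" --pt "-38 -33 -1 1.097" --pt "-43 -34 -1 1.097" --pt "-48 -34 -1 1.097" --pt "-53 -34 -1 1.097" --pt "-55.8 -34 -1 1.097" --pt "-55.8 -34 -1 1.097" --pt "-55.8 -34 -1 1.097" --pt "-55.8 -34 -1 1.097"

```text
clock: 40.65
position: [0.2638, -0.5784, 0.2508]
eef_rot: [[0.927, 0.375, 0.001], [0.375, -0.927, 0.001], [0.001, -0.001, -1.0]]
contact_force: [-0.5, 0.1, -0.4]
finger_gap: 0.0008
grasp_force: 0.0
```

```bash
cat > chk.py <<'E'
from h import *
go(.26,-.58,.25,22)
t=snap('top','t16'); c0=load('top0'); d=cv2.absdiff(t['color'],c0['color']).max(2); h=cv2.cvtColor(t['color'],cv2.COLOR_RGB2HSV)
def rect(n,m,z,x,y,w,hh):
    k=np.zeros_like(m);k[y:y+hh,x:x+w]=m[y:y+hh,x:x+w]; i=np.argwhere(k>0)
    P=np.array([at(t,(b,a),z)[:2] for a,b in i],np.float32); r=cv2.minAreaRect(P) if len(P)>4 else None; print(n,len(P),r)
g=cv2.inRange(h,(50,120,60),(75,255,255)); rect('mat',g,.003,215,148,110,50)
rect('blade',cv2.inRange(h,(0,0,140),(180,60,255)),.0135,226,157,84,30)
rect('handle',cv2.inRange(h,(0,50,0),(22,255,130)),.021,229,160,80,24)
k=lambda x,y,w,hh:(d[y:y+hh,x:x+w]>40).mean().round(3)
print('lid diff',k(104,172,106,100),'jar',k(125,108,50,50),'clay',k(185,105,35,35),'yellow',k(222,80,45,48),'white',k(318,122,50,46),'clay2',k(425,200,42,35),'bowl',k(315,275,55,58),'cupblue',k(128,304,40,36))
# tile faces vs expected pixel corners
def expect(o,hd):
    a=np.radians(hd); X=np.array([np.cos(a)*np.cos(.35),np.sin(a)*np.cos(.35),np.sin(.35)]);Y=np.array([-np.sin(a),np.cos(a),0]);Z=np.cross(X,Y)
    return proj(t,[np.array(o)+x*X+y*Y+.014*Z for x,y in [(.08,.025),(.08,-.025),(0,-.025),(0,.025)]]).round(1).tolist()
print(expect((.4802,-.2140,.034),2.7),expect((.4495,-.331,.034),1.6))
n,l,st,ce=cv2.connectedComponentsWithStats(((d>35)*255).astype(np.uint8)); print([s.tolist() for s in st[1:] if s[4]>40])
E
python3 chk.py
```

```text
shift [-0.41  0.    0.08] turn 0.001 | now [ 0.2638 -0.5784  0.2508] head 22.03 F [-0.5  0.1 -0.4] gap 0.0008 t 40.6
mat 1755 ((0.6576024889945984, -0.03530265390872955), (0.21815092861652374, 0.07775670289993286), 87.7384262084961)
blade 394 ((0.6555556654930115, 0.014629093930125237), (0.09011220186948776, 0.02807646058499813), 89.86548614501953)
handle 260 ((0.6533582210540771, -0.08182775229215622), (0.0922301784157753, 0.017731377854943275), 89.24614715576172)
lid diff 0.0 jar 0.0 clay 0.0 yellow 0.0 white 0.0 clay2 0.0 bowl 0.0 cupblue 0.0
[[332.0, 211.0], [353.3, 209.9], [353.3, 242.3], [332.4, 243.4]] [[383.0, 223.6], [404.4, 222.9], [402.7, 255.2], [381.7, 255.9]]
[[230, 165, 81, 14, 926], [262, 207, 19, 79, 1227], [327, 208, 32, 34, 951], [375, 222, 33, 33, 864], [537, 370, 23, 23, 290]]
```

```bash
python3 -c "
from cell import workorder; print(workorder.finish_job())"
```

```text
the job is handed in; nothing more can be done
None
```

Job handed in: I pried the lid open with the knife, laid the only two tiles in the chest (one blue, one terracotta) flat against the stops of their own racks, closed the lid, and left the knife along the mat within about 3 mm of its middle; the final camera check showed the lid and the other pottery unchanged from the start.

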